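Set and close the cam quick-release on a pricking iron

ROBOT

A 6-joint arm with a two-finger parallel gripper is mounted at the origin on a cart in front of the work surface, level with it; the furniture and walls round the work are solid. World frame = base frame: x ahead of the robot, y to its left, z up, the work surface at z = 0. Lengths are in m, angles in rad, forces in N, time in s.
With the tool pointing down it reaches from about 0.325 to 0.875 m from the base axis. Payload 4.4 kg.
Tool frame: the origin (TCP) lies between the finger pads; the fingertips stand finger_overhang ahead of it and the grasp point (between the pads) lies 3 mm ahead of it (finger_overhang is the distance from the TCP to the fingertips, in m); x points along the fingers, y is the direction in which the jaws open and shut, and the axes are right-handed (so a half turn about x gives the same grasp; the last joint's range is limited). The gripper opens to 85 mm and grips with 20 to 120 N. Pads are 22 mm wide; open, the fingers measure 114 mm over their backs; the gripper's body (76 mm by 85 mm) begins 54 mm behind the grasp point. The pads swing forward as they close: fully open they stand 13 mm farther back than shut.
Start: joints at [1.165, 0.207, 1.542, -0, 1.393, -0.15], TCP at [0.145, 0.556, 0.253] pointing down, gripper open.
Joint ranges: [-2.73, 2.73], [-0.86, 2.22], [0.23, 2.46], [-1.11, 4.25], [0.08, 2.63], [-2.82, 2.82]. Speed limits (rad/s): [2.79, 2.79, 3.14, 3.14, 3.14, 3.14].

INTERFACE

Orientations are given as a rotation vector (axis times angle).
In Python, from plant import observe, capture, close_job, finger_overhang gives the robot as it stands. The module is installed in compiled form; this text tells all that it offers.
- The arm moves only by the tool drive_tool, never from a script. Its argument "commands" is a list of rows, each a list of 7 numbers: the shift along the tool's x, y, z in m, then the turn, a rotation vector about the tool's x, y, z in degrees, then the opening, from -1 (shut) to 1 (fully open). A call has 1 to 20 rows; each row shifts and turns the commanded pose from where the row before left it, along the tool's axes as they then stand; what a row does not reach is not made up. A row lasts 1/12 s, in which the tool goes at most 41.7 mm and 7.16 degrees, less where a joint would pass 70% of its speed; a pose out of reach is approached as far as the arm can. A call is refused whole if a number of a shift passes 0.0417 or a number of a turn 7.16, either way. A call with a gripper value outside its range is refused whole. The fingers move at their own pace and stop on an object; "squeeze" is the grip in N (left out, the last holds). Time passes only in rows, so rows that do not move let the fingers close. It gives the time, the measured TCP pose, the force and the opening at its end, in the units of the state.
- observe(): the state, without advancing time (a new reading comes with each control period).
- capture(name): name is "scene" or "side" or "wrist"; returns a dict with "pixels" (420x560x3 uint8, red, green, blue), "mtx" (3x3 intrinsics, pixels), "k1" (the pictures are not rectified: a ray, as slopes to the right and down, at radius r is drawn at 1 + k1 r^2 times it, then the intrinsics apply), "position" and "orientation" of the camera in the world; the wrist camera has in their place "T_tool_cam" (4x4, takes a point from camera to tool coordinates, whose origin is the TCP and whose axes are the tool frame's). Camera axes: x right, y down, z forward; pixel columns grow to the right and rows downward; lengths in m; the calibration is good to about 2 mm. A picture is of the moment at which its call begins: read the wrist's pose just before it. There is no depth.
- close_job(): hands the job in, once; it reports no verdict.
The state is a dict: "time": time; "joints": joint angles; "qd": joint speeds; "tau": joint torques, N m; "tcp_pos": TCP position; "orientation": TCP orientation; "wrist_force": force on the tool from outside, world axes, zero at the start; "wrist_torque": the same for the moment, N m; "gripper_width": finger opening in m.
Only numpy, scipy, OpenCV 4.12 (cv2) and the standard library are available. Lean on these libraries where they do the work, as an engineer would, in place of code of your own. Each camera call takes 0.05 s, during which the arm holds its last target.

TASK

A steel pricking iron lies in the bridge clamp on the right of the table, to be held while its teeth are dressed. With the clamp's cam lever still standing open, turn the winged adjusting nut clockwise until its wings lie in line with the bar, then press the cam lever fully down so that the iron is clamped tight, and let go.

Things in the scene. Friction and masses are not known exactly. Their poses are not given: they have to be found in the camera images.
- clamp: the bridge clamp with the iron in it (an empty one stands farther left): dark steel base 160 x 84 x 12 mm on low feet, fixed; an aluminium bar 134 x 32 x 12 mm over it on two studs, its top about 58 mm above the table. Origin under the base's centre, 5 mm above the table; x runs along the bar from the nut (x = -50 mm) to the lever pivot (x = +45 mm), z up
- clamp_nut (a joint): turn of the adjusting nut in rad, growing clockwise seen from above: 0 = wings across the bar, 1.57 = wings in line with the bar, stop at 1.75. Starts at 0.1 to 0.65. Friction 0.08 N m; it stays where it is left. Turning it lowers the bar and all on it 3.5 mm per rad
- nut_wings (a point): on the axis of the nut's wings (one steel bar 56 mm long, 10 mm thick, 26 mm tall), 11 mm below their top, 15 mm above their underside and 27 mm above the clamp's bar. Turns with the nut: z points up, y runs along the wings, x through their 10 mm thickness
- clamp_lever (a joint): cam lever angle in rad: 0 = closed against its stop, level and pointing away from the nut; starts open at 0.95 to 1.35, leaning up and away from the nut. Friction 0.2 N m: it stays where it is left. Closing it lowers the bar and its pivot 3 mm per rad
- lever_pivot (a point): centre of the lever's cross pin, about 75 mm above the table; the lever turns about the horizontal line through it across the bar (the clamp's y axis)
- lever_press (a point): point to push on, on the lever's upper face (turned towards the nut while open), 60 mm out from the pivot and 7 mm off its middle line. The black end is 26 mm wide, 10 mm thick and ends 80 mm from the pivot. x points along the lever away from the pivot, z out of the pushed face
- clamp_pad: round rubber pad 20 mm across, sprung (4 N per mm), under the middle of the bar; it presses on the iron when nut and lever are both set
- iron: the pricking iron, a steel bar 24 x 102 x 10 mm lying flat on the base plate under the pad, across the bar; origin under its centre. It need not be touched
Mind the look-alikes: they are no part of the job. There is more than one size of the iron; the one meant has the size given above.

How it is judged:
On the way:
1. the nut is turned so that its wings are in line with the bar while the lever still stands open (value of joint clamp_nut above 1.34 rad and value of joint clamp_lever above 0.7 rad), for 0.2 s.
At the end, for the whole second after the job is handed in: The nut's wings are in line with the bar (nut at 1.34 rad or more, up to its stop at 1.75), the lever is closed to within 0.17 rad, the pad presses on the iron with more than 3 N, and the iron still lies under the pad, its centre within 20 mm of the clamp's (value of joint clamp_nut above 1.34 rad and value of joint clamp_lever below 0.17 rad and contact force between clamp_pad and iron above 3 N and horizontal distance between iron and clamp below 0.02 m); the robot touches nothing.
It also fails if it takes over 45 s, if anything falls off the work surface, if the arm or the gripper's body presses on something with over 40 N, if the wrist force passes 120 N, or if a joint passes its speed limit or range.

## Working session

There is one attempt and no reset: what is moved stays moved. The work goes in short steps, Python scripts to look and compute and a tool call to move; the robot and the scene stay as the last step left them, time stands still between calls to the robot, and variables do not carry over. Pictures are saved under pics/ and viewed, and the job is handed in when it is done.

Besides the shell and the picture viewer there is one more tool, called after ">>>" as name([rows], argument=value, ...), one row to a line, values as JSON. drive_tool: Moves the arm, as the interface text tells. Its arguments: {"type":"object","properties":{"commands":{"type":"array","items":{"type":"array","items":{"type":"number"}}},"squeeze":{"type":"number"}},"required":["commands"]}

```bash
mkdir -p pics; cat > h.py <<'E'
import numpy as np,cv2
from scipy.spatial.transform import Rotation as R
from plant import observe,capture,finger_overhang
def rot(o):
    o=np.array(o,float)
    return o if o.shape==(3,3) else (R.from_rotvec(o).as_matrix() if o.size==3 else R.from_quat(o).as_matrix())
def cam(name):
    s=observe(); c=capture(name)
    if 'T_tool_cam' in c:
        T=np.eye(4);T[:3,:3]=rot(s['orientation']);T[:3,3]=s['tcp_pos'];T=T@np.array(c['T_tool_cam'])
    else:
        T=np.eye(4);T[:3,:3]=rot(c['orientation']);T[:3,3]=c['position']
    return dict(img=c['pixels'],K=np.array(c['mtx']),k1=c['k1'],T=T)
def proj(c,P):
    P=np.atleast_2d(P);q=(P-c['T'][:3,3])@c['T'][:3,:3];u=q[:,:2]/q[:,2:]
    r2=(u**2).sum(1,keepdims=True);u=u*(1+c['k1']*r2)
    return u@np.diag([c['K'][0,0],c['K'][1,1]])+c['K'][:2,2]
def ray(c,px):
    u0=(np.array(px,float)-c['K'][:2,2])/[c['K'][0,0],c['K'][1,1]];u=u0.copy()
    for _ in range(30):u=u0/(1+c['k1']*(u@u))
    d=c['T'][:3,:3]@np.array([u[0],u[1],1]);return c['T'][:3,3],d/np.linalg.norm(d)
def onz(c,px,z):
    o,d=ray(c,px);return o+d*(z-o[2])/d[2]
def save(n,img):cv2.imwrite('pics/'+n+'.png',img[:,:,::-1])
E
python3 - <<'E'
from h import *
import pickle
s=observe();print(s,finger_overhang)
for n in['scene','side','wrist']:
    c=cam(n);save(n+'0',c['img']);pickle.dump(c,open(n+'0.pkl','wb'));print(n,c['T'].round(3).tolist(),c['K'].tolist(),c['k1'])
E
```

```text
{'time': 0.0, 'joints': array([ 1.16448689e+00,  2.07461613e-01,  1.54304227e+00,  1.21822509e-06,
        1.39350657e+00, -1.50538816e-01]), 'qd': array([-8.78526754e-04, -7.15872416e-04,  2.05122219e-05, -1.07654879e-03,
        8.12034052e-04,  1.18847612e-03]), 'tau': array([ 8.39761869e-04, -3.83060789e+01, -2.91588879e+01, -1.25827564e-04,
        1.06296362e-02,  2.23046942e-05]), 'tcp_pos': array([0.14520222, 0.55558918, 0.25206021]), 'orientation': array([ 0.19897146,  1.56212029, -0.20263107]), 'wrist_force': array([-0.28683579, -0.16368864,  0.79880265]), 'wrist_torque': array([ 0.0091504 ,  0.04751645, -0.04036426]), 'gripper_width': 0.08526841875693743} 0.022
scene [[0.795, -0.252, 0.552, 0.071], [-0.607, -0.329, 0.723, -0.855], [-0.0, -0.91, -0.414, 0.437], [0.0, 0.0, 0.0, 1.0]] [[460.669042561537, 0.0, 279.9067592503932], [0.0, 460.669042561537, 216.0132810501727], [0.0, 0.0, 1.0]] 0.006786427923816996
side [[-0.994, 0.071, -0.079, 0.587], [0.106, 0.589, -0.801, 0.453], [-0.011, -0.805, -0.593, 0.608], [0.0, 0.0, 0.0, 1.0]] [[518.3520267461505, 0.0, 281.27248367844743], [0.0, 518.3520267461505, 208.23662538086162], [0.0, 0.0, 1.0]] -0.14968049369607891
wrist [[0.253, 0.934, 0.251, 0.083], [0.967, -0.244, -0.066, 0.573], [-0.001, 0.259, -0.966, 0.372], [0.0, 0.0, 0.0, 1.0]] [[338.08993367210394, 0.0, 285.4037898317609], [0.0, 338.08993367210394, 210.02817534946823], [0.0, 0.0, 1.0]] -0.057881628872916216
```

View pics/scene0.png

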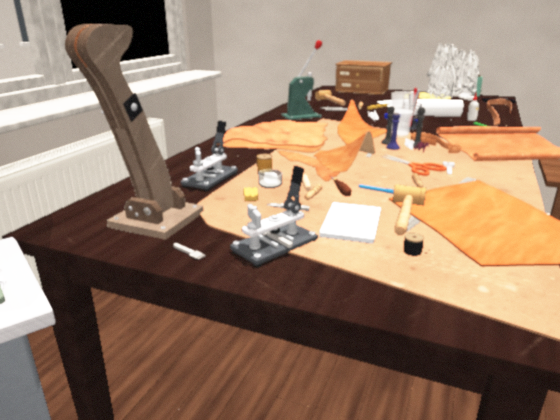

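View pics/side0.png

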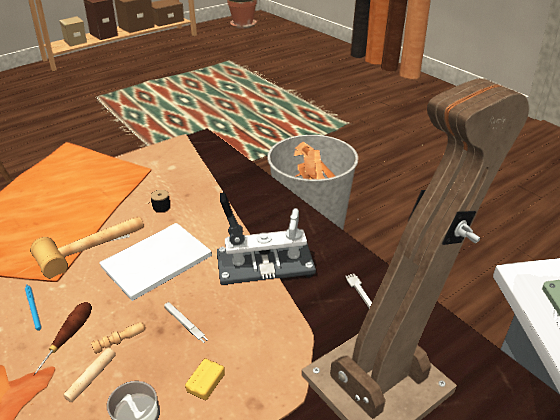

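```bash
python3 - <<'E'
from h import *
import pickle
a=pickle.load(open('scene0.pkl','rb'));b=pickle.load(open('side0.pkl','rb'))
A=cv2.resize(a['img'][155:275,215:335],(400,400),interpolation=3);A2=cv2.resize(a['img'][110:200,165:255],(400,400),interpolation=3)
save('cropA',np.hstack([A,A2]))
save('cropB',cv2.resize(b['img'][180:295,200:335],(800,681),interpolation=3)[:600])
for p in[(275,238),(210,175)]:print(onz(a,p,.02))
print(onz(b,(267,265),.02))
E
```

```text
[ 0.55526855 -0.20488328  0.02      ]
[0.6388451 0.2012349 0.02     ]
[ 0.54924702 -0.1862017   0.02      ]
```

View pics/cropA.png

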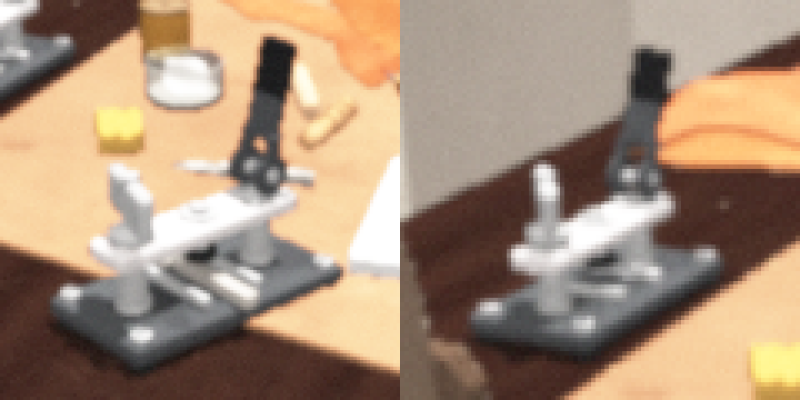

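View pics/cropB.png

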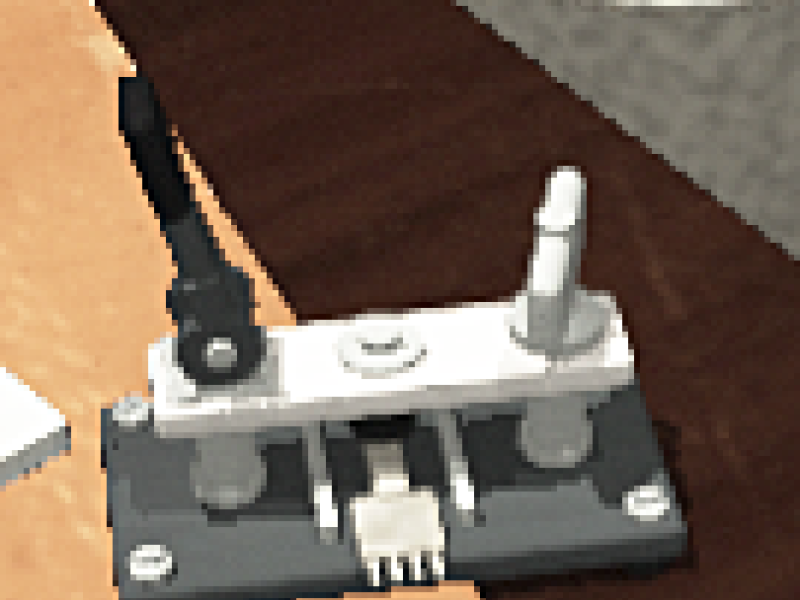

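View pics/wrist0.png

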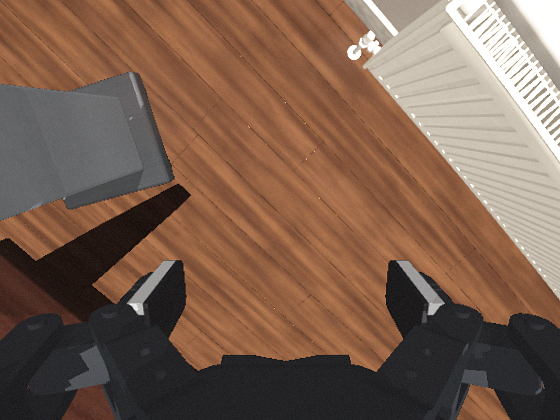

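```bash
cat > fit.py <<'E'
from h import *
import pickle
from scipy.optimize import least_squares
a=pickle.load(open('scene0.pkl','rb'));b=pickle.load(open('side0.pkl','rb'))
sB=lambda x,y:(x/5.926+200,y/5.926+180)
sA=lambda x,y:(x/3.333+215,y/3.333+155)
# local bar corners z .053 (top .058)
bx,by,bz=.067,.016,.053
obs=[(b,sB(160,405),(bx,by,bz)),(b,sB(632,363),(-bx,by,bz)),(b,sB(612,296),(-bx,-by,bz)),(b,sB(150,343),(bx,-by,bz)),
(b,sB(120,598),(.08,.042,.012)),(b,sB(685,548),(-.08,.042,.012)),(b,sB(103,408),(.08,-.042,.012)),
(a,sA(137,352),(-.08,-.042,.012)),(a,sA(52,302),(-.08,.042,.012)),(a,sA(341,268),(.08,-.042,.012)),
(a,sA(118,263),(-bx,-by,bz)),(a,sA(92,238),(-bx,by,bz)),(a,sA(297,197),(bx,-by,bz))]
def W(p,L):
    L=np.atleast_2d(L);c,s=np.cos(p[2]),np.sin(p[2]);return np.c_[p[0]+c*L[:,0]-s*L[:,1],p[1]+s*L[:,0]+c*L[:,1],L[:,2]+.005]
if __name__=='__main__':
    f=lambda p:np.concatenate([proj(c,W(p,l))[0]-px for c,px,l in obs])
    r=least_squares(f,[.55,-.19,0],loss='soft_l1');print(r.x,r.fun.reshape(-1,2).round(1).tolist())
    np.save('pose.npy',r.x)
    for px in[(110,222),(200,210),(150,235),(165,195)]:print('pony',onz(a,px,0))
    for px in[(304,372),(378,419),(456,385),(380,345)]:print('ponyS',onz(b,px,.01))
    for px in[(85,30),(130,30)]:
        o,d=ray(a,px);print(o,d)
    for px in[(430,100),(528,100)]:
        o,d=ray(b,px);print(o,d)
E
python3 fit.py
```

```text
[ 0.5503623  -0.2062301   0.05249041] [[-2.0, 2.3], [-0.3, 0.4], [-0.6, -0.3], [-1.7, 0.3], [-0.1, 0.0], [1.0, -2.9], [-0.4, -1.2], [-2.0, 1.2], [-3.0, -0.5], [0.1, 0.3], [0.2, 0.5], [-2.3, 2.2], [0.2, 0.7]]
pony [ 3.33688684e-01  1.11445345e-01 -5.55111512e-17]
pony [0.52446318 0.04897611 0.        ]
pony [ 0.37847888 -0.0033626   0.        ]
pony [0.49941267 0.18738126 0.        ]
ponyS [0.51649296 0.02592563 0.01      ]
ponyS [0.43270281 0.11051878 0.01      ]
ponyS [0.3144584  0.07555586 0.01      ]
ponyS [ 0.40085523 -0.00687078  0.01      ]
[ 0.07133465 -0.85508399  0.43684166] [ 0.27465814  0.96066069 -0.04115747]
[ 0.07133465 -0.85508399  0.43684166] [ 0.35112993  0.93537548 -0.04219589]
[0.58696487 0.45263665 0.60791053] [-0.3620699  -0.84243392 -0.39901188]
[0.58696487 0.45263665 0.60791053] [-0.518007   -0.77083105 -0.37079407]
```

>>> drive_tool([
  [-0.03,0,0,0,0,0,1],
  [-0.04,0,0,0,0,0,1],
  [-0.04,0,0,0,0,0,1],
  [-0.04,0,0,0,0,0,1],
  [-0.04,0,0,0,0,0,1],
  [-0.04,0,0,0,0,0,1],
  [-0.04,0,0,0,0,0,1],
  [-0.03,0,0,0,0,0,1],
  [0,0,0,0,0,0,1],
  [0,0,0,0,0,0,1],
])

```text
time: 0.98
tcp_pos: [0.1456, 0.5566, 0.5559]
orientation: [0.205, 1.56, -0.197]
wrist_force: [0.1, 0.2, -0.3]
gripper_width: 0.0857
```

```bash
python3 - <<'E'
from h import *
s=observe();print(s['joints'].round(3),s['tcp_pos'].round(3));M=rot(s['orientation']);print(M.round(3))
r=np.linalg.norm(s['tcp_pos'][:2])
th=-np.deg2rad(7);p=s['tcp_pos'];q=R.from_rotvec([0,0,th]).as_matrix()@p
print(r,np.rad2deg(np.arctan2(p[1],p[0])),M.T@(q-p))
E
```

```text
[ 1.165  0.161  0.99   0.     1.986 -0.151] [0.146 0.557 0.556]
[[ 0.002  0.253  0.967]
 [ 0.005  0.967 -0.253]
 [-1.     0.005  0.001]]
0.5753555430126825 75.33948727416751 [ 3.09712643e-05 -4.29724582e-03  7.01176669e-02]
```

>>> drive_tool([
  [0,-0.0014,0.0401,4,0,0,1],
  [0,-0.0014,0.0401,4,0,0,1],
  [0,-0.0014,0.0401,4,0,0,1],
  [0,-0.0014,0.0401,4,0,0,1],
  [0,-0.0014,0.0401,4,0,0,1],
  [0,-0.0014,0.0401,4,0,0,1],
  [0,-0.0014,0.0401,4,0,0,1],
  [0,-0.0014,0.0401,4,0,0,1],
  [0,-0.0014,0.0401,4,0,0,1],
  [0,-0.0014,0.0401,4,0,0,1],
  [0,-0.0014,0.0401,4,0,0,1],
  [0,-0.0014,0.0401,4,0,0,1],
  [0,-0.0014,0.0401,4,0,0,1],
  [0,-0.0014,0.0401,4,0,0,1],
  [0,-0.0014,0.0401,4,0,0,1],
  [0,-0.0014,0.0401,4,0,0,1],
  [0,-0.0014,0.0401,4,0,0,1],
  [0,-0.0014,0.0401,4,0,0,1],
  [0,-0.0014,0.0401,4,0,0,1],
  [0,-0.0014,0.0401,4,0,0,1],
])

```text
time: 2.65
tcp_pos: [0.5729, -0.0485, 0.5497]
orientation: [1.27, 1.173, -1.275]
wrist_force: [0.1, 0.3, -0.8]
gripper_width: 0.0855
```

>>> drive_tool([
  [0,-0.0014,0.0401,4,0,0,1],
  [0,-0.0014,0.0401,4,0,0,1],
  [0,-0.0014,0.0401,4,0,0,1],
  [0,-0.0014,0.0401,4,0,0,1],
  [0,0,0,0,0,0,1],
  [0,0,0,0,0,0,1],
])

```text
time: 3.15
tcp_pos: [0.5371, -0.2047, 0.5501]
orientation: [1.472, 1.02, -1.476]
wrist_force: [0.7, 1.2, -0.1]
gripper_width: 0.0858
```

```bash
python3 - <<'E'
from h import *
import pickle
s=observe();print(s['joints'].round(3),s['tcp_pos'].round(3),s['wrist_force']);M=rot(s['orientation']);print(M.round(3))
c=cam('wrist');save('wrist1',c['img']);pickle.dump(c,open('wrist1.pkl','wb'))
E
```

```text
[-0.515  0.164  0.998  0.     1.986 -0.15 ] [ 0.537 -0.205  0.55 ] [ 0.70940646  1.2191003  -0.05796064]
[[-0.005  0.934 -0.356]
 [ 0.003 -0.356 -0.934]
 [-1.    -0.006 -0.001]]
```

View pics/wrist1.png

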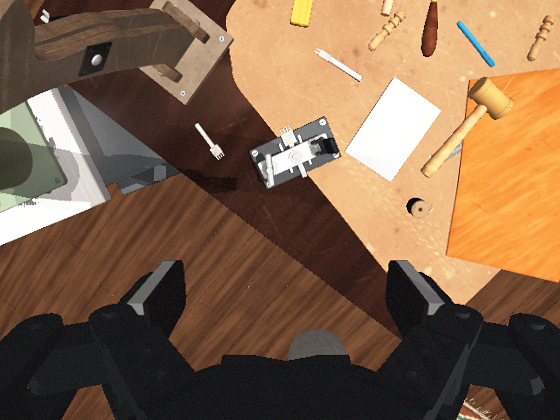

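>>> drive_tool([
  [0.04,0,0,0,0,0,1],
  [0.04,0,0,0,0,0,1],
  [0.04,0,0,0,0,0,1],
  [0.04,0,0,0,0,0,1],
  [0.04,0,0,0,0,0,1],
  [0.04,0,0,0,0,0,1],
  [0.04,0,0,0,0,0,0.2],
  [0.03,0,0,0,0,0,0.2],
  [0,0,0,0,0,0,0.2],
  [0,0,0,0,0,0,0.2],
  [0,0,0,0,0,0,0.2],
])

```text
time: 4.12
tcp_pos: [0.5394, -0.2021, 0.2453]
orientation: [1.469, 1.015, -1.466]
wrist_force: [-0.1, -0.7, 0.3]
gripper_width: 0.0513
```

```bash
python3 - <<'E'
from h import *
import pickle
from fit import W
s=observe();print(s['joints'].round(3),s['tcp_pos'].round(4),s['gripper_width']);M=rot(s['orientation']);print(M.round(3))
c=cam('wrist');pickle.dump(c,open('wrist2.pkl','wb'))
im=c['img'].copy();p=np.load('pose.npy')
save('wrist2',im)
x,y=proj(c,W(p,[0,0,.05]))[0];print(x,y)
for z,a,b in[(.053,.067,.016),(.012,.08,.042)]:
    q=proj(c,W(p,[[a,b,z],[a,-b,z],[-a,-b,z],[-a,b,z]]));print(q.round().tolist())
    cv2.polylines(im,[q.round().astype(int)],True,(255,0,0))
save('wrist2o',im)
x,y=int(x),int(y);save('w2c',cv2.resize(im[max(0,y-105):y+105,max(0,x-140):x+140],None,fx=2.8,fy=2.8,interpolation=2))
E
```

```text
[-0.509  0.213  1.55   0.     1.375 -0.15 ] [ 0.5394 -0.2021  0.2453] 0.0513061899198986
[[ 0.003  0.936 -0.351]
 [-0.001 -0.351 -0.936]
 [-1.     0.003  0.   ]]
296.7881967334612 192.61495436462124
[[358.0, 148.0], [370.0, 180.0], [239.0, 236.0], [225.0, 206.0]]
[[353.0, 116.0], [381.0, 191.0], [244.0, 248.0], [209.0, 179.0]]
```

View pics/wrist2.png

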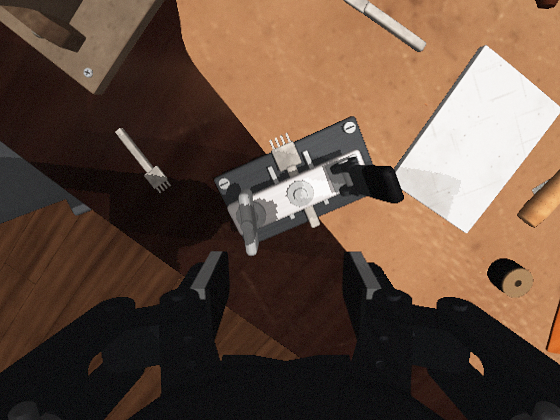

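View pics/w2c.png

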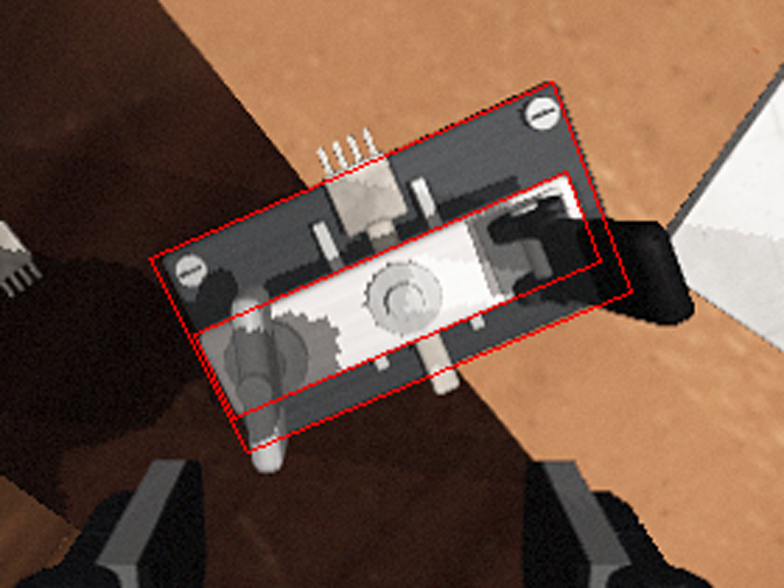

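```bash
python3 - <<'E'
from h import *
import pickle
from fit import W
from scipy.optimize import least_squares
c=pickle.load(open('wrist2.pkl','rb'));p=np.load('pose.npy')
A=onz(c,(245.3,193.5),.096);B=onz(c,(251.7,253),.096);print(A,B,np.linalg.norm(A-B),(A+B)/2)
d=A-B;print('wing yaw',np.rad2deg(np.arctan2(d[1],d[0])),'nut xy pred',W(p,[-.05,0,.08]))
print('nut angle',p[2]+np.pi/2-np.arctan2(d[1],d[0]))
s=observe();M=rot(s['orientation'])
# overlay wing box + lever
im=c['img'].copy()
phi=p[2]+np.pi/2-np.arctan2(d[1],d[0])
for z in(.080-.005+.011-.00,.065):
    pass
n=np.array([-.05,0,0])
for z in(.091,.065):
    u=np.array([np.sin(phi),np.cos(phi),0]);v=np.array([np.cos(phi),-np.sin(phi),0])
    L=[n+a*.028*u+b*.005*v+[0,0,z] for a,b in[(1,1),(1,-1),(-1,-1),(-1,1)]]
    cv2.polylines(im,[proj(c,W(p,L)).round().astype(int)],True,(255,0,0) if z>.07 else (0,255,0))
for th,col in((.95,(255,0,0)),(1.15,(0,255,0)),(1.35,(0,0,255))):
    e=np.array([np.cos(th),0,np.sin(th)]);o=np.array([.045,0,.07])
    L=[o+.06*e+[0,.013,0],o+.08*e+[0,.013,0],o+.08*e+[0,-.013,0],o+.06*e+[0,-.013,0]]
    cv2.polylines(im,[proj(c,W(p,L)).round().astype(int)],True,col)
save('w2d',cv2.resize(im[87:297,156:436],None,fx=2.8,fy=2.8,interpolation=2))
b=pickle.load(open('side0.pkl','rb'));im=b['img'].copy()
for th,col in((.95,(255,0,0)),(1.15,(0,255,0)),(1.35,(0,0,255))):
    e=np.array([np.cos(th),0,np.sin(th)]);o=np.array([.045,0,.07])
    cv2.polylines(im,[proj(b,W(p,[o,o+.08*e])).round().astype(int)],True,col)
save('sd',cv2.resize(im[170:295,200:335],None,fx=4.5,fy=4.5,interpolation=2))
E
```

```text
[ 0.51251407 -0.18345776  0.096     ] [ 0.49789115 -0.23341149  0.096     ] 0.052050019337340166 [ 0.50520261 -0.20843462  0.096     ]
wing yaw 73.68370396822282 nut xy pred [[ 0.50043116 -0.20885341  0.085     ]]
nut angle 0.3372635021736312
```

View pics/w2d.png

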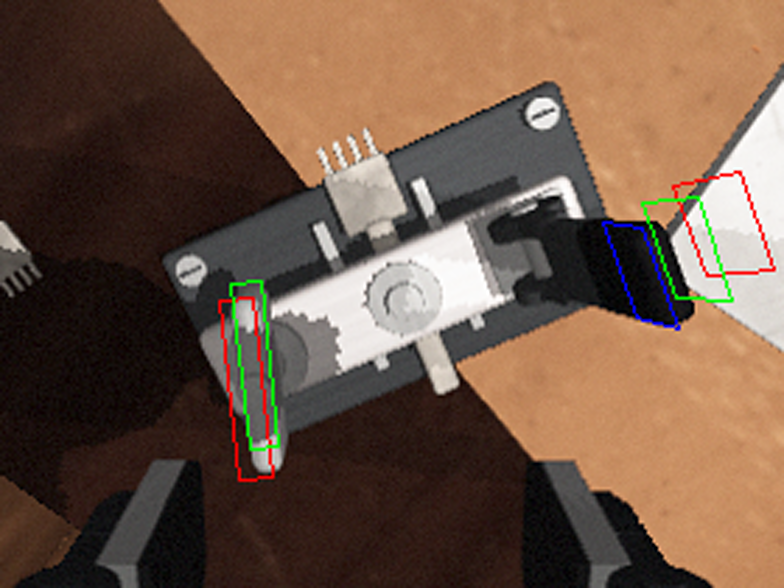

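View pics/sd.png

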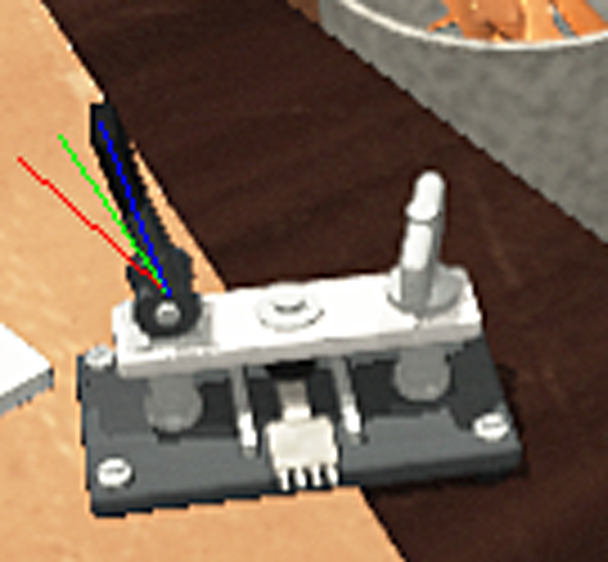

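```bash
python3 - <<'E'
from h import *
import pickle
from fit import W,obs
from scipy.optimize import least_squares
c=pickle.load(open('wrist2.pkl','rb'));p0=np.load('pose.npy')
k=lambda x,y:(x/2.8+156-.3,y/2.8+87-.3)
w=[(c,k(163,258),(-.079,.041,.012)),(c,k(556,81),(.079,.041,.012)),(c,k(203,331),(-.067,.016,.053)),(c,k(565,177),(.067,.016,.053)),(c,k(404,298),(0,0,.057)),(c,k(404,298),(0,0,.057)),(c,k(601,264),(.067,-.016,.053)),(c,k(190,271),(-.07,.033,.015)),(c,k(543,114),(.07,.033,.015))]
for name,o in(('wrist',w),('all',obs+w+w)):
    f=lambda p:np.concatenate([proj(cc,W(p,l))[0]-px for cc,px,l in o])
    r=least_squares(f,p0,loss='soft_l1');print(name,r.x,r.fun.reshape(-1,2)[-9:].round(1).tolist());np.save('pose_%s.npy'%name,r.x)
    print(W(r.x,[-.05,0,.08]))
# wing triangulation in side/scene/wrist: nut top ends
b=pickle.load(open('side0.pkl','rb'));a=pickle.load(open('scene0.pkl','rb'))
sB=lambda x,y:(x/5.926+200,y/5.926+180);sA=lambda x,y:(x/3.333+215,y/3.333+155)
print('obs side ends',sB(567,170),sB(555,215),'scene',sA(118,170),sA(146,190))
for z in(.092,.096,.1):
  for px in(sB(567,172),sB(556,215)):print('side',z,onz(b,px,z))
  for px in(sA(117,168),sA(146,188)):print('scene',z,onz(a,px,z))
  for px in((245.3,193.5),(251.7,253)):print('wrist',z,onz(c,px,z))
E
```

```text
wrist [ 0.55287258 -0.20658374  0.05223225] [[-1.2, 0.1], [0.2, 0.8], [-1.1, 0.5], [3.6, -2.2], [-0.2, 0.5], [-0.2, 0.5], [2.8, -1.1], [-0.2, -0.5], [-0.1, 0.3]]
[[ 0.50294077 -0.20919417  0.085     ]]
all [ 0.55255313 -0.20651233  0.05104575] [[-1.5, 0.1], [-0.0, 1.0], [-1.4, 0.5], [3.3, -2.1], [-0.6, 0.5], [-0.6, 0.5], [2.4, -1.0], [-0.5, -0.5], [-0.3, 0.4]]
[[ 0.50261826 -0.20906351  0.085     ]]
obs side ends (295.680053999325, 208.68714141073235) (293.6550793115086, 216.28079649004388) scene (250.40354035403539, 206.005100510051) (258.8043804380438, 212.005700570057)
side 0.092 [ 0.49456126 -0.23980833  0.092     ]
side 0.092 [ 0.50015779 -0.22026055  0.092     ]
scene 0.092 [ 0.51518651 -0.17998283  0.092     ]
scene 0.092 [ 0.51217826 -0.21313666  0.092     ]
wrist 0.092 [ 0.51176969 -0.18409857  0.092     ]
wrist 0.092 [ 0.49692943 -0.23479478  0.092     ]
side 0.096 [ 0.4952777  -0.23443961  0.096     ]
side 0.096 [ 0.50083083 -0.21504339  0.096     ]
scene 0.096 [ 0.51003804 -0.18781368  0.096     ]
scene 0.096 [ 0.50706468 -0.22058295  0.096     ]
wrist 0.096 [ 0.51251407 -0.18345776  0.096     ]
wrist 0.096 [ 0.49789115 -0.23341149  0.096     ]
side 0.1 [ 0.49599413 -0.22907089  0.1       ]
side 0.1 [ 0.50150387 -0.20982623  0.1       ]
scene 0.1 [ 0.50488957 -0.19564454  0.1       ]
scene 0.1 [ 0.5019511  -0.22802923  0.1       ]
wrist 0.1 [ 0.51325845 -0.18281695  0.1       ]
wrist 0.1 [ 0.49885288 -0.23202819  0.1       ]
```

>>> drive_tool([
  [0,-0.0307,0.0189,-4.3,0,0,0.2],
  [0.035,0,0,0,0,0,0.2],
  [0.035,0,0,0,0,0,0.2],
  [0,0,0,0,0,0,0.2],
  [0,0,0,0,0,0,0.2],
  [0,0,0,0,0,0,0.2],
])

```text
time: 4.67
tcp_pos: [0.5046, -0.2105, 0.1765]
orientation: [1.417, 1.055, -1.413]
wrist_force: [0.1, -0.4, 0.7]
gripper_width: 0.0512
```

```bash
python3 - <<'E'
from h import *
import pickle
s=observe();M=rot(s['orientation']);print(s['tcp_pos'].round(4),s['gripper_width'],M.round(3).tolist(),s['wrist_force'])
c=cam('wrist');pickle.dump(c,open('wrist3.pkl','wb'));im=c['img'].copy();save('wrist3',im)
# project TCP axis point at z=.096 and jaw-perp line
t=s['tcp_pos'].copy();t[2]=.096
z=M[:,2];q=proj(c,[t-.028*z,t+.028*z,t]);print(q)
cv2.line(im,tuple(q[0].round().astype(int)),tuple(q[1].round().astype(int)),(255,0,0),1)
x,y=q[2].astype(int);print(x,y);save('w3c',cv2.resize(im[y-100:y+100,x-130:x+130],None,fx=3,fy=3,interpolation=2))
E
```

```text
[ 0.5046 -0.2105  0.1765] 0.051179317884747985 [[0.004, 0.96, -0.281], [-0.003, -0.281, -0.96], [-1.0, 0.005, 0.001]] [ 0.09508469 -0.38100561  0.70435237]
[[283.81403802 184.84703961]
 [283.94782989 270.4234768 ]
 [283.88186583 229.15379219]]
283 229
```

View pics/w3c.png

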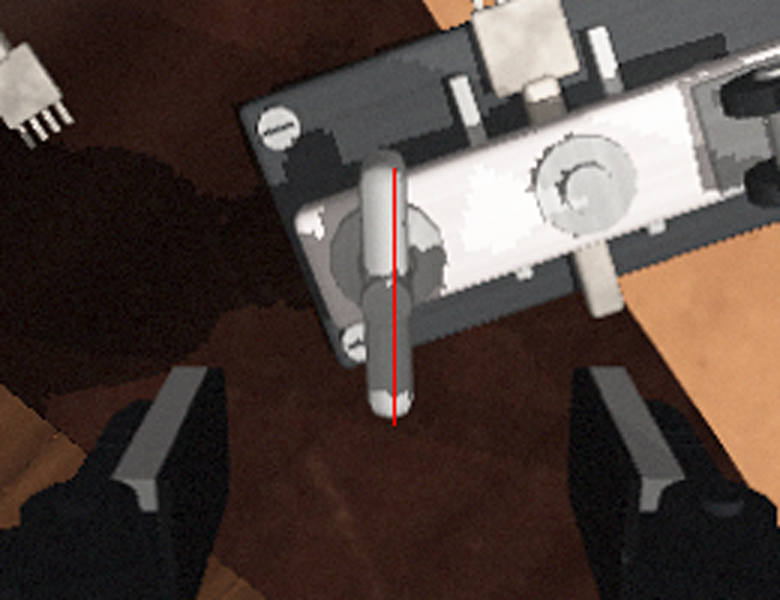

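>>> drive_tool([
  [0.03,-0.002,-0.0015,-1,0,0,0.2],
  [0.025,0,0,0,0,0,0.2],
  [0.0155,0,0,0,0,0,0.2],
  [0.01,0,0,0,0,0,0.2],
  [0,0,0,0,0,0,0.2],
  [0,0,0,0,0,0,0.2],
], squeeze=20)

```text
time: 5.22
tcp_pos: [0.5023, -0.2082, 0.0943]
orientation: [1.404, 1.068, -1.402]
wrist_force: [0.0, -0.2, 0.5]
gripper_width: 0.0517
```

>>> drive_tool([
  [0,0,0,0,0,0,-0.4],
  [0,0,0,0,0,0,-0.4],
  [0,0,0,0,0,0,-0.5],
  [0,0,0,0,0,0,-0.6],
  [0,0,0,0,0,0,-0.6],
  [0,0,0,0,0,0,-0.6],
  [0,0,0,0,0,0,-0.6],
])

```text
time: 5.8
tcp_pos: [0.5011, -0.2075, 0.0929]
orientation: [1.404, 1.07, -1.404]
wrist_force: [-0.3, -0.5, 0.6]
gripper_width: 0.0168
```

>>> drive_tool([
  [-0.003,0,0,0,0,0,-1],
  [0,0,0,0,0,0,-1],
  [0,0,0,0,0,0,-1],
  [0,0,0,0,0,0,-1],
  [0,0,0,0,0,0,-1],
], squeeze=20)

```text
time: 6.22
tcp_pos: [0.5026, -0.208, 0.0949]
orientation: [1.405, 1.067, -1.401]
wrist_force: [7.4, -2.0, -9.9]
gripper_width: 0.0091
```

```bash
python3 - <<'E'
from h import *
s=observe();print(s['joints'].round(3),s['tcp_pos'].round(4),s['gripper_width'],s['wrist_force'],s['wrist_torque'])
c=cam('wrist');save('wrist4',cv2.resize(c['img'][150:350,150:430],None,fx=2.8,fy=2.8,interpolation=2))
M=rot(s['orientation']);print(M.T@s['wrist_force'])
E
```

```text
[-5.520e-01  3.240e-01  1.754e+00  1.000e-03  1.059e+00 -2.840e-01] [ 0.5026 -0.208   0.0949] 0.009147440325250139 [ 7.41954627 -2.02319101 -9.85333303] [-0.37882747 -1.17619044  0.11579633]
[ 9.88511258  7.6495364  -0.01681549]
```

View pics/wrist4.png

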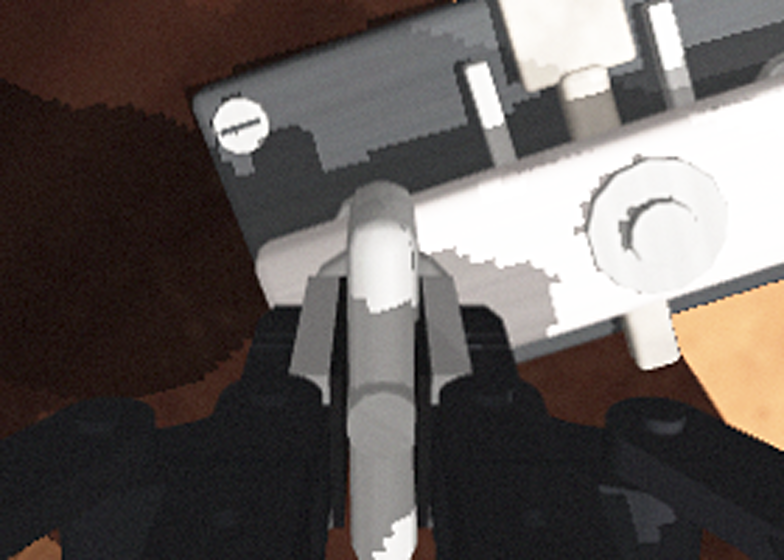

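>>> drive_tool([
  [0.001,0.001,0,0,0,0,-1],
  [0.0004,0,0,6,0,0,-1],
  [0.0004,0,0,6,0,0,-1],
  [0.0004,0,0,6,0,0,-1],
  [0,0,0,0,0,0,-1],
  [0,0,0,0,0,0,-1],
])

```text
time: 6.77
tcp_pos: [0.5034, -0.2083, 0.0937]
orientation: [1.625, 0.872, -1.621]
wrist_force: [5.4, -1.7, -5.4]
gripper_width: 0.0097
```

```bash
cat > st.py <<'E'
from h import *
s=observe();M=rot(s['orientation']);print(s['joints'].round(3),s['tcp_pos'].round(4),s['gripper_width'].round(4),'F',(M.T@s['wrist_force']).round(1),'T',(M.T@s['wrist_torque']).round(2),'jawyaw',np.rad2deg(np.arctan2(M[1,1],M[0,1])).round(1))
E
python3 st.py
```

```text
Traceback (most recent call last):
  File "st.py", line 2, in <module>
    s=observe();M=rot(s['orientation']);print(s['joints'].round(3),s['tcp_pos'].round(4),s['gripper_width'].round(4),'F',(M.T@s['wrist_force']).round(1),'T',(M.T@s['wrist_torque']).round(2),'jawyaw',np.rad2deg(np.arctan2(M[1,1],M[0,1])).round(1))
                                                                                         ^^^^^^^^^^^^^^^^^^^^^^^^
AttributeError: 'float' object has no attribute 'round'
```

Low forces; continue the turn.

>>> drive_tool([
  [0.0006,0.0004,0,6,0,0,-1],
  [0.0006,0,0,6,0,0,-1],
  [0.0006,0,0,6,0,0,-1],
  [0.0006,0,0,6,0,0,-1],
  [0,0,0,0,0,0,-1],
  [0,0,0,0,0,0,-1],
])

```text
time: 7.27
tcp_pos: [0.504, -0.2089, 0.0921]
orientation: [1.899, 0.555, -1.893]
wrist_force: [4.5, -1.4, -0.5]
gripper_width: 0.0097
```

```bash
sed -i "s/s\['gripper_width'\].round(4)/s['gripper_width']/" st.py; python3 st.py
```

```text
[-0.552  0.331  1.752  0.     1.054  0.447] [ 0.504  -0.2089  0.0921] 0.009694684810322988 F [ 0.5  3.6 -3.1] T [0.08 0.49 0.7 ] jawyaw -57.2
```

>>> drive_tool([
  [0.0004,0,-0.0003,6,0,0,-1],
  [0.0004,0,0,6,0,0,-1],
  [0.0004,0,0,6,0,0,-1],
  [0.0004,0,0,6,0,0,-1],
  [0.0003,0,0,6,0,0,-1],
  [0,0,0,0,0,0,-1],
  [0,0,0,0,0,0,-1],
  [0,0,0,0,0,0,-1],
])

```text
time: 7.93
tcp_pos: [0.5044, -0.2098, 0.0903]
orientation: [2.199, 0.049, -2.19]
wrist_force: [4.9, -5.2, -1.9]
gripper_width: 0.0091
```

```bash
python3 st.py; python3 - <<'E'
from h import *
for n in['side','wrist']:
    c=cam(n);save(n+'5',c['img'])
E
```

```text
[-5.520e-01  3.350e-01  1.752e+00 -1.000e-03  1.050e+00  9.710e-01] [ 0.5044 -0.2098  0.0903] 0.009127632714274223 F [ 2.   5.5 -4.6] T [0.05 0.72 0.8 ] jawyaw -87.2
```

View pics/wrist5.png

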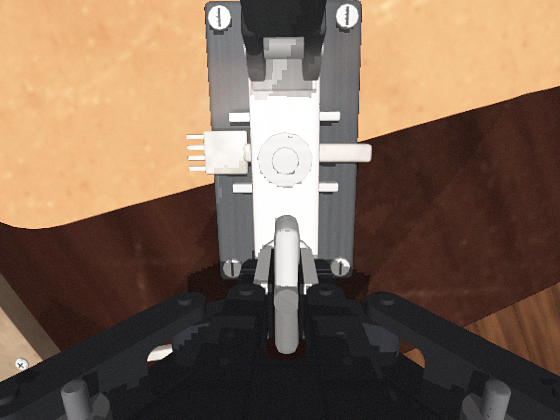

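View pics/side5.png

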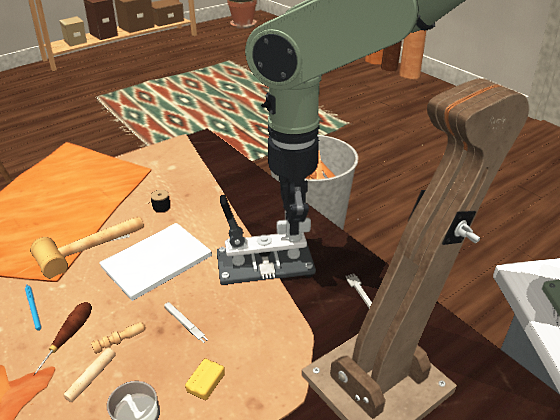

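>>> drive_tool([
  [0,0,0,0,0,0,-0.3],
  [0,0,0,0,0,0,0],
  [0,0,0,0,0,0,0],
  [0,0,0,0,0,0,0],
  [-0.01,0,0,0,0,0,0],
  [-0.035,0,0,0,0,0,0],
  [-0.035,0,0,0,0,0,0],
  [0,0,0,0,0,0,-1],
  [0,0,0,0,0,0,-1],
  [0,0,0,0,0,0,-1],
  [0,0,0,0,0,0,-1],
  [0,0,0,0,0,0,-1],
  [0,0,0,0,0,0,-1],
])

```text
time: 9.12
tcp_pos: [0.5017, -0.2073, 0.1678]
orientation: [2.196, 0.053, -2.202]
wrist_force: [0.4, -0.7, 0.2]
gripper_width: 0.0002
```

```bash
python3 st.py; python3 - <<'E'
from h import *
import pickle
c=cam('wrist');save('wrist6',c['img']);pickle.dump(c,open('wrist6.pkl','wb'))
c=cam('side');pickle.dump(c,open('side6.pkl','wb'));save('side6',cv2.resize(c['img'][180:300,200:340],None,fx=5,fy=5,interpolation=2))
E
```

```text
[-0.551  0.227  1.704 -0.     1.214  0.973] [ 0.5017 -0.2073  0.1678] 0.00020763905250784654 F [-0.2  0.7 -0.4] T [ 0.03 -0.04  0.03] jawyaw -87.3
```

View pics/wrist6.png

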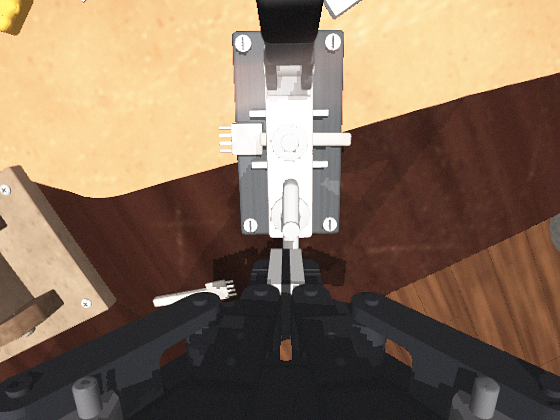

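View pics/side6.png

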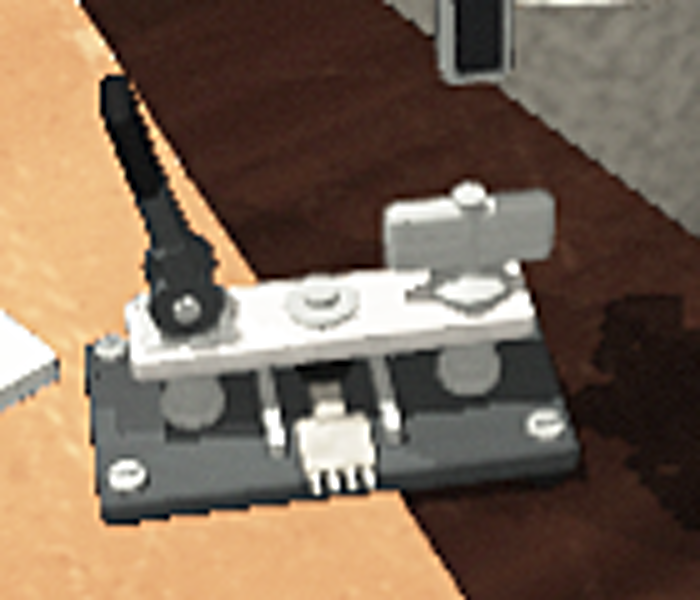

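>>> drive_tool([
  [0,0.002,-0.04,0,0,0,-1],
  [0,0,-0.0415,0,0,0,-1],
  [0.015,0,0,0,0,0,-1],
  [0,0,0,0,0,0,-1],
  [0,0,0,0,0,0,-1],
])

```text
time: 9.63
tcp_pos: [0.5829, -0.2053, 0.1523]
orientation: [2.194, 0.054, -2.204]
wrist_force: [-0.1, -0.0, -0.6]
gripper_width: 0.0
```

```bash
python3 st.py; python3 - <<'E'
from h import *
c=cam('wrist');save('wrist7',c['img'])
c=cam('side');save('side7',cv2.resize(c['img'][170:290,190:330],None,fx=5,fy=5,interpolation=2))
E
```

```text
[-0.478  0.394  1.52  -0.     1.233  1.046] [ 0.5829 -0.2053  0.1523] 3.4077116175748444e-05 F [0.6 0.  0.1] T [0.06 0.05 0.01] jawyaw -87.3
```

View pics/wrist7.png

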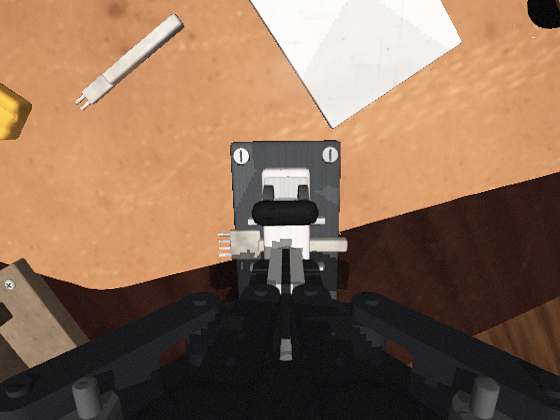

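View pics/side7.png

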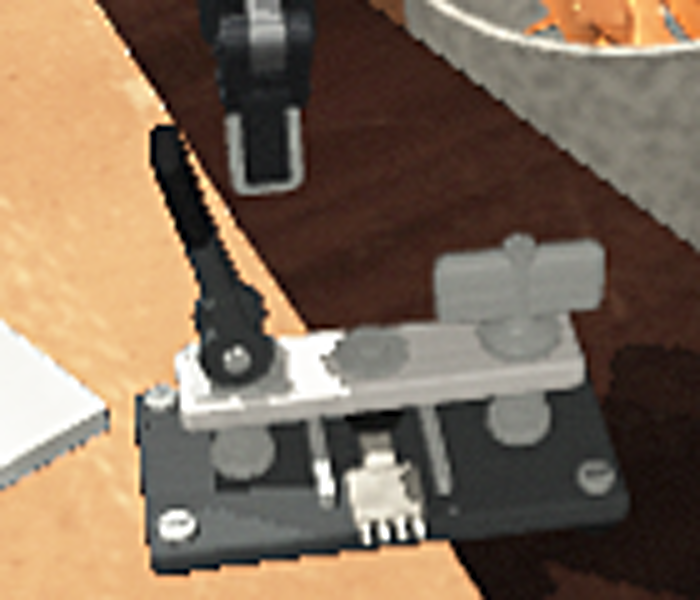

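>>> drive_tool([
  [0,0,-0.0133,0,0,0,-1],
  [0.0032,0,-0.0086,0,0,0,-1],
  [0.0032,0,-0.0086,0,0,0,-1],
  [0.0049,0,-0.0082,0,0,0,-1],
  [0.0049,0,-0.0082,0,0,0,-1],
  [0.0075,0,-0.0067,0,0,0,-1],
  [0.0075,0,-0.0066,0,0,0,-1],
  [0,0,0,0,0,0,-1],
  [0,0,0,0,0,0,-1],
])

```text
time: 10.48
tcp_pos: [0.6447, -0.2031, 0.1222]
orientation: [2.198, 0.051, -2.198]
wrist_force: [-0.5, 0.1, 1.0]
gripper_width: 0.0001
```

```bash
python3 st.py; python3 - <<'E'
from h import *
c=cam('side');save('side8',cv2.resize(c['img'][170:290,190:330],None,fx=5,fy=5,interpolation=2))
E
```

```text
[-0.433  0.536  1.381  0.     1.225  1.091] [ 0.6447 -0.2031  0.1222] 6.424201862129511e-05 F [-1.  -0.2  0.5] T [-0.02 -0.12 -0.01] jawyaw -87.3
```

View pics/side8.png

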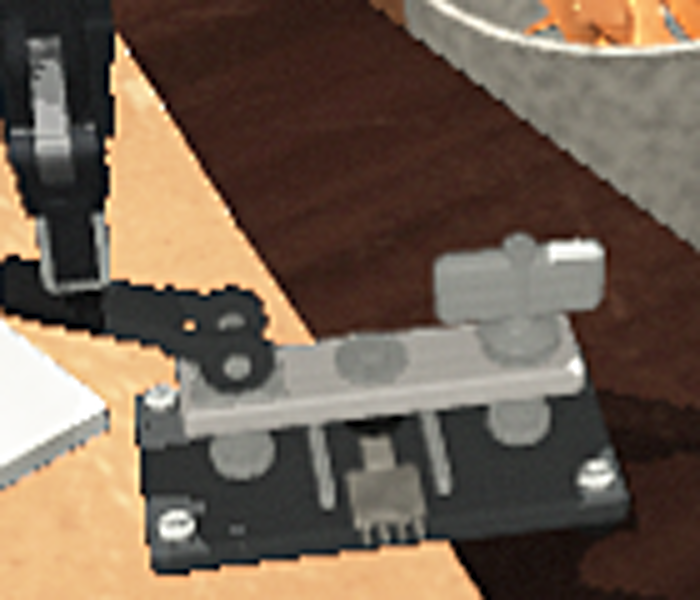

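>>> drive_tool([
  [0.006,0,-0.0036,0,0,0,-1],
  [0.006,0,-0.0035,0,0,0,-1],
  [0.006,0,-0.0025,0,0,0,-1],
  [0.006,0,-0.002,0,0,0,-1],
  [0.003,0,0,0,0,0,-1],
  [0,0,0,0,0,0,-1],
  [0,0,0,0,0,0,-1],
])

```text
time: 11.12
tcp_pos: [0.6562, -0.2029, 0.0962]
orientation: [2.199, 0.051, -2.197]
wrist_force: [-1.4, -0.1, 2.3]
gripper_width: 0.0002
```

```bash
python3 st.py; python3 - <<'E'
from h import *
c=cam('side');save('side9',cv2.resize(c['img'][170:290,190:330],None,fx=5,fy=5,interpolation=2))
E
```

```text
[-0.426  0.586  1.363  0.     1.193  1.099] [ 0.6562 -0.2029  0.0962] 0.0002125592135569485 F [-2.3  0.1  1.4] T [ 0.01 -0.3   0.02] jawyaw -87.4
```

View pics/side9.png

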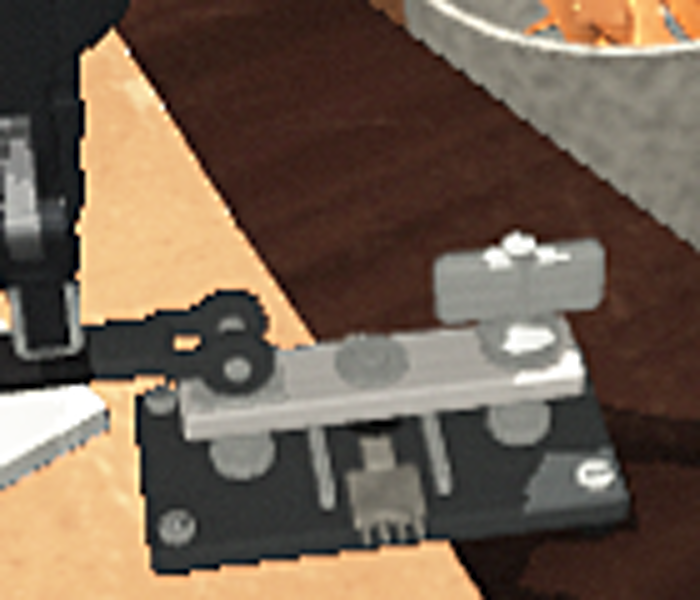

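>>> drive_tool([
  [0.0015,0,0,0,0,0,-1],
  [0.0015,0,0,0,0,0,-1],
  [0.001,0,0,0,0,0,-1],
  [0,0,0,0,0,0,-1],
  [0,0,0,0,0,0,-1],
])

```text
time: 11.58
tcp_pos: [0.6568, -0.203, 0.0937]
orientation: [2.2, 0.05, -2.195]
wrist_force: [-1.3, 0.2, 6.8]
gripper_width: -0.0003
```

>>> drive_tool([
  [0.0015,0,0,0,0,0,-1],
  [0.0015,0,0,0,0,0,-1],
  [0,0,0,0,0,0,-1],
  [0,0,0,0,0,0,-1],
])

```text
time: 11.92
tcp_pos: [0.6573, -0.2031, 0.0917]
orientation: [2.201, 0.049, -2.194]
wrist_force: [-1.9, 1.3, 10.0]
gripper_width: -0.0
```

>>> drive_tool([
  [0.002,0,0,0,0,0,-1],
  [0.002,0,0,0,0,0,-1],
  [0,0,0,0,0,0,-1],
  [0,0,0,0,0,0,-1],
])

```text
time: 12.25
tcp_pos: [0.6579, -0.2033, 0.089]
orientation: [2.202, 0.049, -2.192]
wrist_force: [-2.8, 1.0, 13.6]
gripper_width: 0.0
```

```bash
python3 st.py; python3 - <<'E'
from h import *
for n in('side','scene'):
    c=cam(n);im=c['img'][170:290,190:330] if n=='side' else c['img'][180:270,220:340]
    save(n+'10',cv2.resize(im,None,fx=5,fy=5,interpolation=2))
E
```

```text
[-4.250e-01  5.950e-01  1.365e+00  1.000e-03  1.177e+00  1.099e+00] [ 0.6579 -0.2033  0.089 ] 1.09281165779427e-05 F [-13.6  -1.1   2.7] T [ 0.07 -0.59 -0.26] jawyaw -87.4
```

View pics/side10.png

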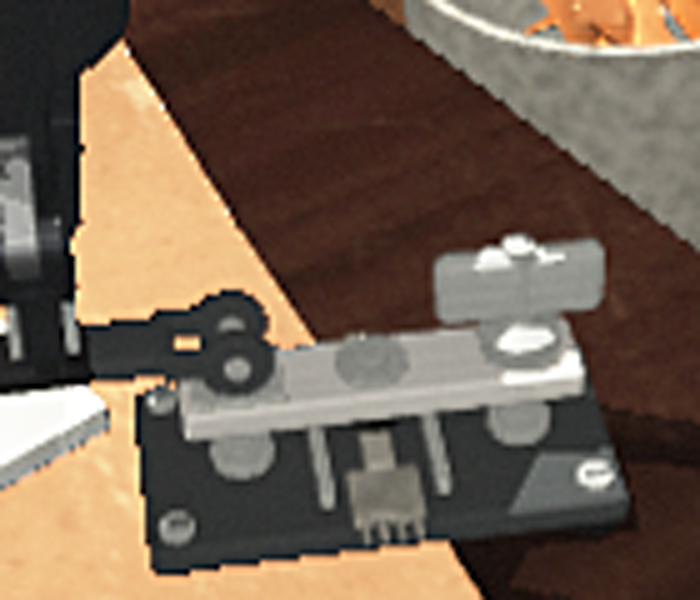

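View pics/scene10.png

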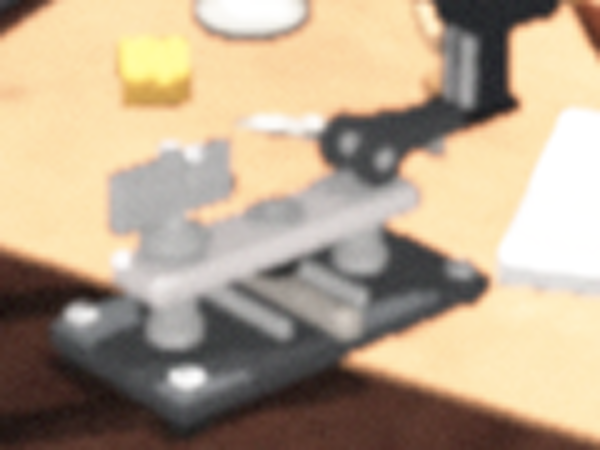

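```bash
python3 - <<'E'
from h import *
c=cam('side');im=c['img'][180:260,150:260]
save('side11',cv2.resize(np.clip(im.astype(int)*2,0,255).astype(np.uint8),None,fx=7,fy=7,interpolation=2))
c=cam('wrist');save('wrist11',cv2.resize(np.clip(c['img'][130:410,120:450].astype(int)*2,0,255).astype(np.uint8),None,fx=2.1,fy=2.1))
c=cam('scene');im=c['img'][170:240,270:360]
save('scene11',cv2.resize(np.clip(im.astype(int)*2,0,255).astype(np.uint8),None,fx=8,fy=8,interpolation=2))
E
```

```text
(no output)
```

View pics/side11.png

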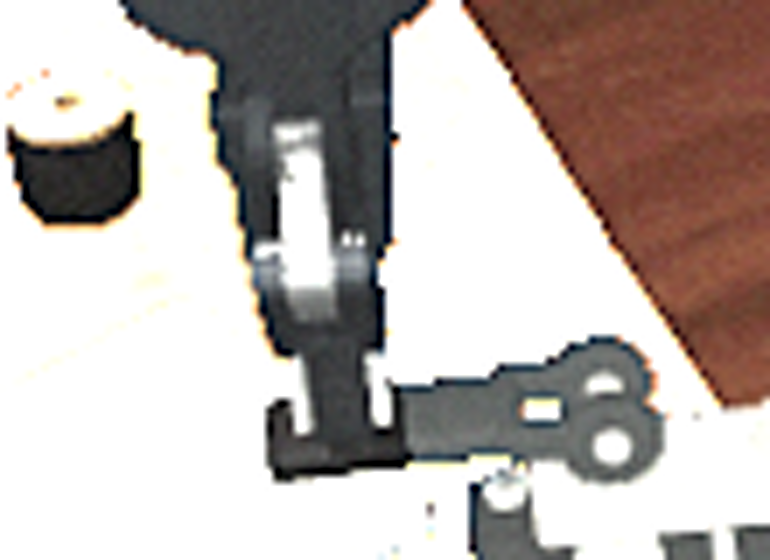

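View pics/wrist11.png

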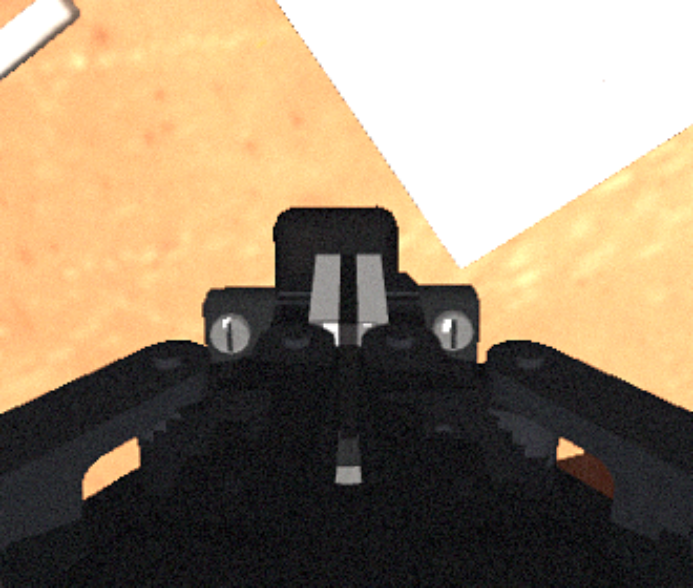

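View pics/scene11.png

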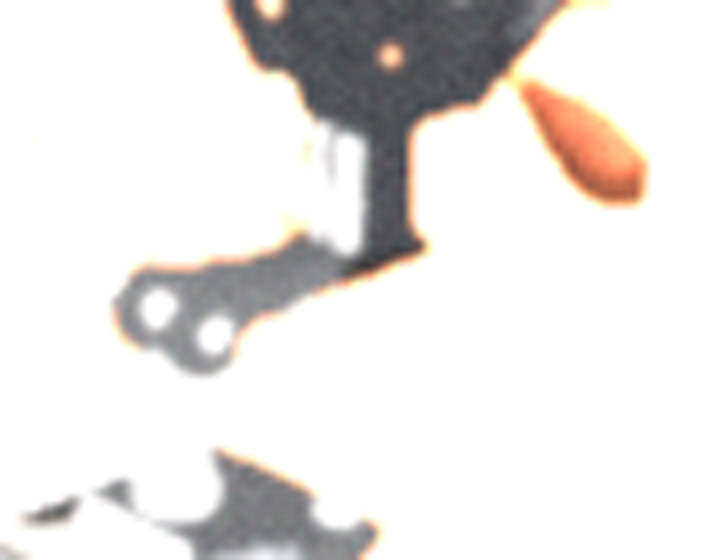

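>>> drive_tool([
  [-0.01,0,0,0,0,0,-1],
  [-0.03,0,0,0,0,0,-1],
  [-0.04,0,0,0,0,0,-1],
  [-0.04,0,0,0,0,0,-1],
  [0,0,0,0,0,0,-1],
  [0,0,0,0,0,0,-1],
  [0,0,0,0,0,0,-1],
])

```text
time: 13.08
tcp_pos: [0.6557, -0.2025, 0.2048]
orientation: [2.198, 0.051, -2.198]
wrist_force: [1.1, 1.1, -0.6]
gripper_width: -0.0
```

```bash
python3 st.py; python3 - <<'E'
from h import *
from fit import W
p=np.load('pose_all.npy')
for n in('side','scene'):
    c=cam(n);im=c['img'];sl=(slice(170,290),slice(190,330)) if n=='side' else (slice(165,255),slice(230,350))
    f=5;big=cv2.resize(im[sl],None,fx=f,fy=f,interpolation=2);save(n+'12a',big)
    for th,col in((0,(255,0,0)),(.17,(0,255,0))):
        e=np.array([np.cos(th),0,np.sin(th)]);nn=np.array([-np.sin(th),0,np.cos(th)])
        piv=np.array([.045,0,.075-.005-.0043-.004+.003*th])
        y=.013*(1 if n=='side' else -1)
        L=[piv+a*e+b*nn+[0,y,0] for a,b in((0,0),(.055,0),(.055,.007),(.08,.007),(.08,-.003),(.055,-.003))]
        q=(proj(c,W(p,L))-[sl[1].start,sl[0].start])*f+f/2
        cv2.polylines(big,[q.round().astype(int)],False,col)
    save(n+'12',big)
E
```

```text
[-0.426  0.476  1.288  0.     1.378  1.099] [ 0.6557 -0.2025  0.2048] -4.076520735832251e-06 F [ 0.6 -1.1 -1.1] T [ 0.01 -0.    0.01] jawyaw -87.4
```

View pics/side12.png

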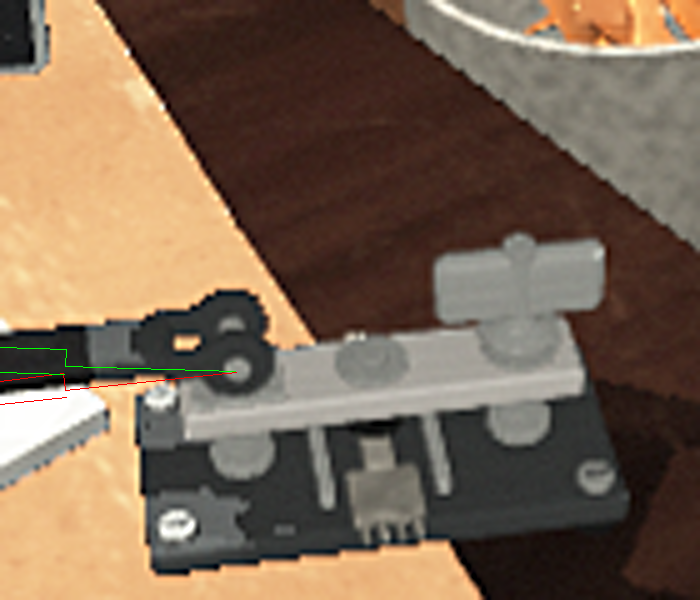

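View pics/scene12.png

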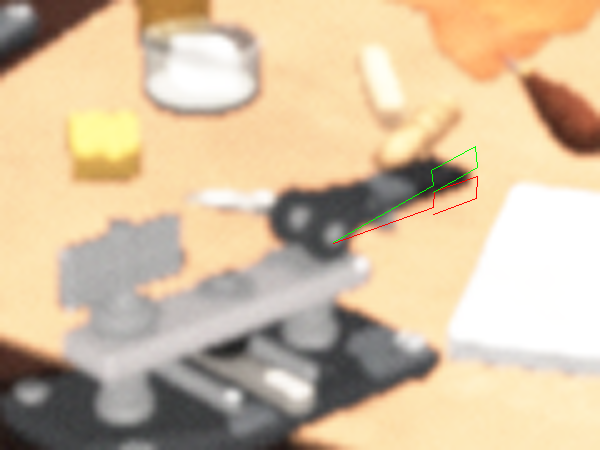

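```bash
python3 - <<'E'
from h import *
from fit import W
p=np.load('pose_all.npy')
c=cam('side');sl=(slice(215,265),slice(165,275));f=7
g=np.clip(c['img'].astype(float)*1.8,0,255).astype(np.uint8)
big=cv2.resize(g[sl],None,fx=f,fy=f,interpolation=2);save('side13a',big)
c2=cam('wrist');save('wrist13',c2['img'])
E
```

```text
(no output)
```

View pics/side13a.png

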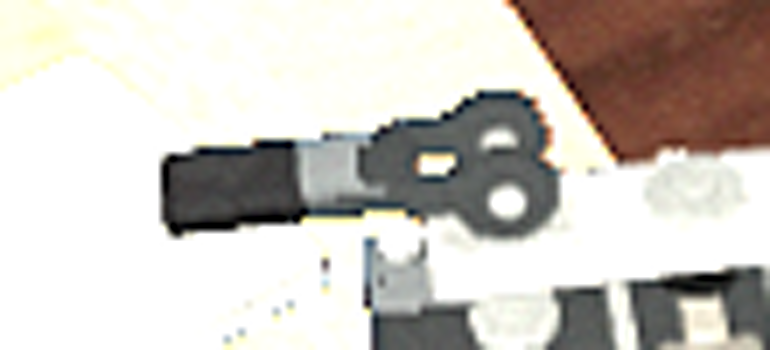

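View pics/wrist13.png

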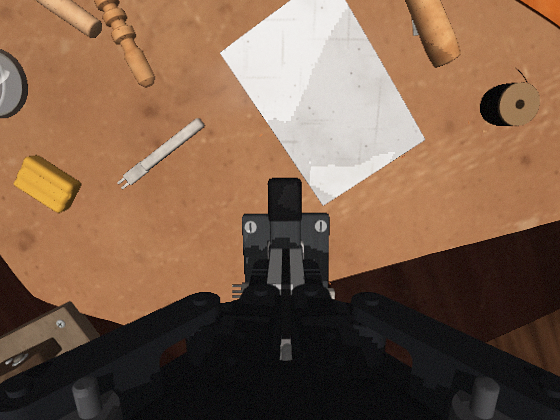

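```bash
python3 - <<'E'
from h import *
from plant import close_job
s=observe();print(s['time'],s['wrist_force'],abs(s['qd']).max());print(close_job())
E
```

```text
13.2833 [-0.53094165  0.39136417 -0.36455786] 0.007629346355986751
the job is handed in; nothing more can be done
None
```

I turned the nut until its wings lay in line with the bar, then pressed the cam lever down and handed the job in at 13.3 s. No verdict came back.

- **Nut:** I gripped the wings and turned them clockwise from about 0.33 rad to about 1.57 rad (jaw yaw against the fitted clamp yaw). The lever still stood open at about 1.3 rad, and the nut position held for over 0.2 s. The pictures show the wings parallel with the bar.
- **Lever:** I pressed it down with the closed fingertips until it stopped moving while the push rose to about 14 N, which I take to be its stop. I then lifted clear.
- **Last checks:**
  - In the side view the lever's edge slope gives an angle of about 0.0 rad, and it stayed there after release.
  - The iron still lies under the pad, judged by eye in the pictures.
  - The arm stands about 11 cm above where it pressed, with wrist force near zero.
- **Disagreement:** my lever overlay sat about 5 mm lower than the lever in the picture. I put that down to my guess at the lever's shape, since the slope agreed. The fingertips also seemed to sink several millimetres into the lever's black end while pressing.
- **Not checked:** the force of the pad on the iron could not be measured. I infer it from the nut and lever positions.

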